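# Try the sandwich toaster's lid, free its catch if it is on, and hold the lid open

### The job

First tug gently upward on the handle of the sandwich toaster's lid, before you touch the catch, to find out whether the catch has hold of it; if it has, swing the catch off towards the front, clear of the handle. Then raise the lid by its handle to about 60 degrees and finish there still holding it, because it falls shut by itself. Do not wrench the catch or let the lid slam, and leave the mug and the spread tub where they stand.

Things in the scene. Friction and masses are not known exactly. Their poses are not given: they have to be found in the camera images.
- toaster: black sandwich toaster with steel trim, 220 (x) x 232 (y) mm, 80 mm high when shut, fixed on the table (it does not shift). Origin: centre of its underside, at table height. Its own -x side is the front, towards the robot; z up. A swing catch stands in the middle of the front; the lid is hinged along the back
- handle (a point): middle of the round bar of the lid's bow handle: 14 mm thick, level along the toaster's y from -62 to +62 mm; lid shut, it is at toaster x = -0.155, z = 0.066. The 38 mm gap between bar and lid lets fingers pinch it from above, one before, one behind. The catch is in the middle: grip 38 mm to either side. The round bar turns between the fingers as the lid swings
- lid_hinge (a point): middle of the lid's hinge axis at the back of the toaster: toaster x = +0.115, z = 0.046; the axis runs along the toaster's y. The handle bar is 271 mm from this axis
- tab (a point): top edge of the red-tipped flat thumb tab of the swing catch, 20 mm wide, standing up from the hook (hook top 89 mm high). Catch fully on: the tab's top is at toaster x = -0.172, z = 0.116. Push the tab from behind towards the front (toaster -x), following it down: about 0.5 N moves it, it stays where it is left. 40 mm further to the front it is well clear
- catch: swing catch: a steel strip 20 mm wide in front of the handle bar, bent back over it. Origin on its pin, which runs along the toaster's y at toaster x = -0.140, z = 0.030; swings off to the front and down by up to 1.0 rad. It starts anywhere from fully on to just off, so a look does not always tell if it has hold of the bar
- mug: white mug, 83 x 115 x 86 mm, standing to the right of the toaster; leave it alone. Origin: centre of its underside
- spread_tub: low yellow and green spread tub, 96 x 137 x 53 mm, to the left of the toaster's front; leave it alone. Origin: centre of its underside
- lid: the toaster's lid with its bow handle. Origin on the hinge axis (as point lid_hinge); axes as the toaster's when shut; opening tips its z axis back by the lid angle, stop at 1.40 rad. Lifting takes 2 to 4 N at the handle. It has no stay: let go, it falls shut. Catch on: the handle comes up 3 to 10 mm and stops firmly (gives 1 mm for 10 N); off: it comes up freely

How it is judged:
By the outcome, as a careful person would: the job done as asked, in the order asked, and still so for the second after the job is handed in, while the arm keeps its last pose, push and grip.
It also fails if it takes over 64 s, if anything falls off the work surface, if the arm or the gripper's body presses on something with over 40 N, if the wrist force passes 120 N, or if a joint passes its speed limit or range.

### The arm

A 6-joint arm with a two-finger parallel gripper is mounted at the origin on a cart in front of the work surface, level with it; the furniture and walls round the work are solid. World frame = base frame: x ahead of the robot, y to its left, z up, the work surface at z = 0. Lengths are in mm, angles in rad, forces in N, time in s.
With the tool pointing down it reaches from about 350 to 975 mm from the base axis. Payload 7.1 kg.
Tool frame: the origin (TCP) lies on the centre line of the jaws, within the pads' length; the fingertips stand 17 mm ahead of it and the grasp point (between the pads) lies 2 mm behind it (tip_extent is the distance from the TCP to the fingertips, in mm); z points along the fingers, y is the line along which they close (so a half turn about z gives the same grasp; the last joint's range is limited). The gripper opens to 88 mm and grips with 3 to 60 N. Pads are 20 mm wide; open, the fingers measure 115 mm over their backs; the gripper's body (75 mm by 178 mm) begins 61 mm behind the grasp point.
Start: joints at [1.116, 0.423, 1.63, -0, 1.089, -0.019], TCP at [263.802, 566.58, 239.675] pointing down, gripper open.
Joint ranges: [-3, 3], [-0.9, 2.11], [0.09, 2.58], [-1.31, 4.45], [0.11, 2.69], [-2.54, 2.54]. Speed limits (rad/s): [2.39, 2.39, 3.01, 3.14, 3.14, 3.14].

### API

Orientations are given as a rotation vector (axis times angle).
In Python, from workcell import get_obs, get_image, camera_model, close_job, look_for, outline_of, pinpoint, tip_extent gives the robot as it stands.
- The arm moves only by the shell command python3 -m jog 'ROWS'. ROWS is text: rows parted by semicolons, each of 7 numbers parted by spaces: the shift along the tool's x, y, z as a fraction of full scale, then the turn, a rotation vector about the tool's x, y, z as a fraction of full scale, then the closure, from -1 (fully open) to 1 (shut). A call has 1 to 8 rows; each row is the pose to reach, as a shift and turn from the pose commanded when the call began, along the tool's axes at that moment; what a row does not reach only later rows make up. Full scale, the value 1, is 0.2 m for a shift and 30 degrees for a turn. A row lasts 1/10 s, in which the tool goes at most 50 mm and 8.59 degrees, less where a joint would pass 70% of its speed; a pose out of reach is approached as far as the arm can. A call with a number of a shift or a turn outside -1 to 1 is refused whole. A call with a gripper value outside its range is refused whole. The fingers move at their own pace and stop on an object; the grip force is fixed at half the most. Time passes only in rows, so rows that repeat a pose let the fingers close. It gives the time, the measured TCP pose, the force, the opening and the grip force at its end, in the units of the state.
- get_obs(): the state, without advancing time (a new reading comes with each control period).
- get_image(name): name is "side" or "top" or "wrist"; returns the picture (480x640x3 uint8, red, green, blue); there is no depth.
- camera_model(name): a dict with "fx", "fy", "cx", "cy" (pixels), "dist_coeffs" ([k1, k2, p1, p2, k3] as OpenCV has them; the pictures are not rectified), "origin" and "orientation" of the camera in the world; the wrist camera has in their place "tool_from_camera" (4x4, takes a point from camera to tool coordinates, whose origin is the TCP and whose axes are the flange's). Camera axes: x right, y down, z forward; pixel columns grow to the right and rows downward; lengths in mm; the calibration is good to about 2 mm. A picture is of the moment at which its call begins: read the wrist's pose just before it. camera_model takes no time and is no camera call.
- close_job(): hands the job in; it is judged then, once.
Trained networks look in the newest picture that a camera, given by its name, has taken for a name from the list of things; names that differ only in an ending like _2 or _b are one class to them, and where a whole thing is asked for, a point or a joint stands for the part that bears it (a point fixed in the world has none). Each returns a list of dicts, best first, with "confidence" (0 to 1); they miss things now and then, are a little off and sometimes report something else, mostly with a low value. They report only what shows in the picture. A call takes as long as a camera call.
- look_for(target, camera): "xyz" ([x, y, z] in mm, in the coordinates of the camera as it stood for that picture, good to about 4 mm: the middle of the surface that is visible of it).
- outline_of(target, camera): "mask" (480x640 bool, what is visible of it).
- pinpoint(target, camera): "xyz" ([x, y, z] in mm, in the coordinates of the camera as it stood for that picture, good to about 4 mm: a listed point, or the origin of a listed thing).
The state is a dict: "t": time; "qpos": joint angles; "qvel": joint speeds; "joint_torque": joint torques, N m; "ee_pos": TCP position; "orientation": TCP orientation; "ft_force": force on the tool from outside, world axes, zero at the start; "moment": the same for the moment, N m; "width": finger opening in mm; "grasp_force": force on a finger pad.
Only numpy, scipy, OpenCV 4.12 (cv2) and the standard library are available. Lean on these libraries where they do the work, as an engineer would, in place of code of your own. Each camera call takes 0.05 s, during which the arm holds its last target. There are 200 camera calls.

## Working session

There is one attempt and no reset: what is moved stays moved. The work goes in short steps, Python scripts to look and compute and a shell command to move; the robot and the scene stay as the last step left them, time stands still between calls to the robot, and variables do not carry over. Pictures are saved under pics/ and viewed, at most 10 in all, crops included, and the job is handed in when it is done.

```bash
mkdir -p pics; cat > h.py <<'E'
import numpy as np,cv2
from scipy.spatial.transform import Rotation as R
from workcell import *
np.set_printoptions(precision=1,suppress=True)
def T(cam,obs):
    m=camera_model(cam)
    if cam=="wrist":
        A=np.eye(4);A[:3,:3]=R.from_rotvec(obs["orientation"]).as_matrix();A[:3,3]=obs["ee_pos"]
        return A@np.array(m["tool_from_camera"])
    A=np.eye(4);o=np.array(m["orientation"],float)
    A[:3,:3]=o if o.shape==(3,3) else R.from_rotvec(o).as_matrix()
    A[:3,3]=m["origin"];return A
def snap(cam,fn=None):
    o=get_obs();im=get_image(cam)
    if fn: cv2.imwrite("pics/"+fn,im[:,:,::-1])
    return T(cam,o)
def pts(cam,A,names):
    for n in names:
        for d in pinpoint(n,cam)[:2]:
            p=A@np.append(d["xyz"],1);print(cam,n,p[:3],round(d["confidence"],2))
E
python3 - <<'E'
from h import *
o=get_obs();print(o["t"],o["ee_pos"],R.from_rotvec(o["orientation"]).as_matrix(),o["ft_force"],o["width"],tip_extent)
for c in("side","top"):
    A=snap(c,c+"1.png");pts(c,A,["toaster","handle","lid_hinge","tab","catch","mug","spread_tub"])
print(camera_model("side")["origin"],camera_model("top")["origin"])
E
```

```text
0.0 [263.6 566.1 238.9] [[-0.9  0.4 -0. ]
 [ 0.4  0.9 -0. ]
 [ 0.  -0.  -1. ]] [-0.5 -0.5  0.2] 87.50351052523926 17.0
side toaster [637.  242.5   3.7] 0.58
side handle [484.6 247.4  71. ] 0.75
side lid_hinge [757.4 243.7  40.9] 0.65
side tab [436.  247.4  94.5] 0.81
side catch [497.3 247.3  29.1] 0.89
side mug [636.6  29.2  -1.3] 0.69
side mug [549.6 460.4  -2.1] 0.26
side spread_tub [549.4 460.2  -0.2] 0.59
side spread_tub [760.6 241.2  44.3] 0.37
top toaster [638.9 246.5  -2.4] 0.59
top handle [487.4 248.9  64.2] 0.65
top lid_hinge [757.8 239.   46.1] 0.71
top tab [437.7 251.6  92.2] 0.85
top catch [506.2 246.6  33.8] 0.87
top mug [638.5  33.2   3.2] 0.85
top spread_tub [551.1 458.8  -3.9] 0.68
[565.2 918.9 605.9] [531.1 243.1 960.1]
```

View pics/side1.png

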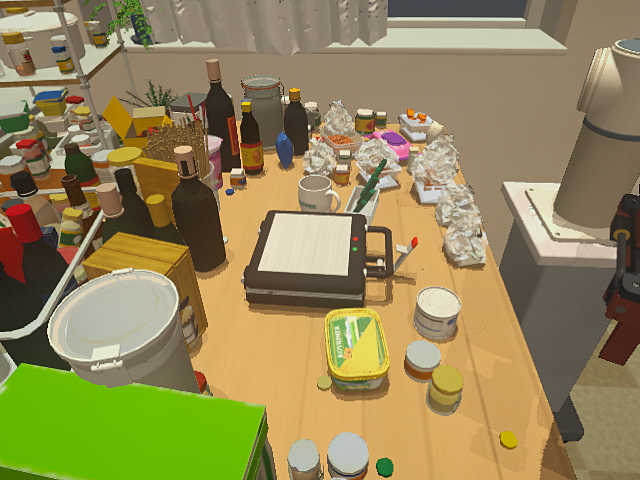

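View pics/top1.png

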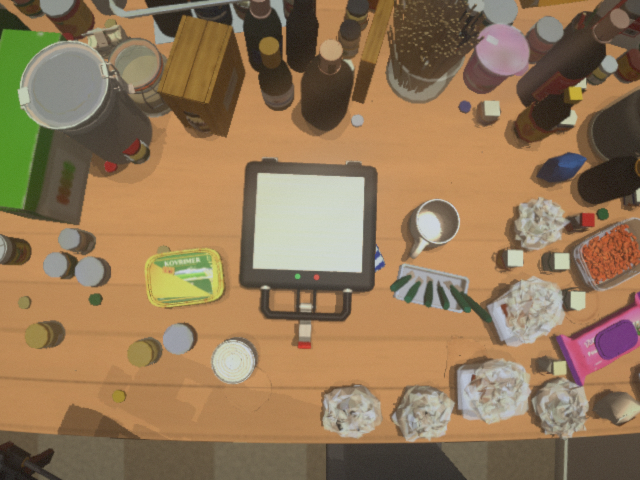

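The toaster sits square to the base at about (641, 245), with handle bar pixels (262–350, 318) in the top view. The red tab (304, 344) leans to the front, so the catch looks partly off. The mug is at (436, 222) and the tub at (185, 277), both well clear.

```bash
cat >> h.py <<'E'
def goal(x,y,z,yaw=-1.2,pitch=0):
    o=get_obs();M=R.from_rotvec(o["orientation"])
    a=np.radians(yaw);Y=np.array([np.cos(a),np.sin(a),0]);Z=np.array([0,0,-1.])
    G=R.from_euler('z',yaw,degrees=True)*R.from_euler('y',pitch,degrees=True)*R.from_matrix(np.array([[0,1,0],[1,0,0],[0,0,-1.]]).T)
    s=M.inv().apply(np.array([x,y,z])-o["ee_pos"])/200
    t=np.degrees((M.inv()*G).as_rotvec())/30
    print("t",round(o["t"],2),"shift",np.round(s,3),"turn",np.round(t,3),"w",round(o["width"],1),"F",o["ft_force"],"grip",o["grasp_force"],"pos",o["ee_pos"])
E
python3 -c "
from h import *
goal(420,230,240);print(R.from_rotvec(get_obs()['orientation']).as_matrix().round(3))"
```

```text
t 0.8 shift [-1.4 -1.2 -0. ] turn [-0.  -0.   2.2] w 87.6 F [-0.1  0.6  0.6] grip 0.0 pos [263.8 566.6 239.7]
[[-0.9  0.4 -0. ]
 [ 0.4  0.9 -0. ]
 [ 0.  -0.  -1. ]]
```

```bash
sed -i 's/precision=1/precision=3/' h.py
python3 -m jog '-0.7 -0.6 0 0 0 1 0;-0.7 -0.6 0 0 0 1 0;-0.7 -0.6 0 0 0 1 0;-0.7 -0.6 0 0 0 1 0;-0.7 -0.6 0 0 0 1 0;-0.7 -0.6 0 0 0 1 0'
python3 -c "
from h import *
goal(420,230,240)"
```

```text
t: 1.4
ee_pos: [340.6, 398.5, 240.0]
orientation: [-1.451, -2.786, -0.001]
ft_force: [0.2, 0.3, -0.4]
width: 44.7
grasp_force: 0.0
t 1.4 shift [-0.918 -0.157 -0.   ] turn [ 0.001 -0.001  1.206] w 44.7 F [ 0.184  0.29  -0.398] grip 0.0 pos [340.559 398.489 240.042]
```

```bash
python3 -m jog '-0.92 -0.16 0 0 0 1 0;-0.92 -0.16 0 0 0 1 0;-0.92 -0.16 0 0 0 1 0;-0.92 -0.16 0 0 0 1 0;-0.92 -0.16 0 0 0 1 0;-0.92 -0.16 0 0 0 1 0;-0.92 -0.16 0 0 0 1 0'
python3 - <<'E'
from h import *
goal(485,210,150)
A=snap("wrist","w1.png");pts("wrist",A,["handle","lid_hinge","tab","catch","toaster"])
E
```

```text
t: 2.1
ee_pos: [419.3, 231.1, 239.7]
orientation: [-2.119, -2.319, -0.0]
ft_force: [-1.3, 0.5, 0.3]
width: 43.8
grasp_force: 0.0
t 2.1 shift [-0.135  0.318  0.448] turn [-0.    -0.001  0.212] w 43.8 F [-1.332  0.54   0.26 ] grip 0.0 pos [419.273 231.077 239.678]
wrist handle [487.994 246.256  64.935] 0.57
wrist tab [434.041 246.555  96.042] 0.75
wrist catch [499.074 243.702  33.897] 0.83
wrist toaster [642.338 238.621  -1.407] 0.67
```

View pics/w1.png

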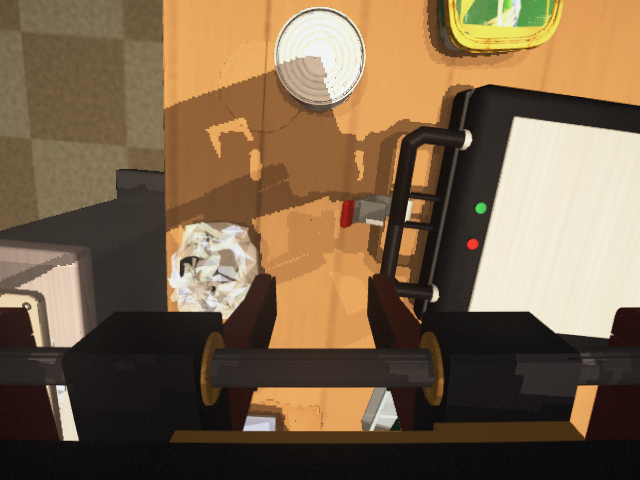

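The wrist view shows the bar as a dark line from about (408, 150) to (393, 282), and the red tab at (348, 213). I'll intersect the bar with z=66.

```bash
python3 - <<'E'
from h import *
o=get_obs()
def ray(cam,px,z):
    m=camera_model(cam);K=np.array([[m["fx"],0,m["cx"]],[0,m["fy"],m["cy"]],[0,0,1]])
    u=cv2.undistortPoints(np.array([[px]],float),K,np.array(m["dist_coeffs"]))[0,0]
    A=T(cam,o);d=A[:3,:3]@[u[0],u[1],1];return A[:3,3]+d*(z-A[2,3])/d[2]
im=cv2.cvtColor(cv2.imread("pics/w1.png"),6)
for r in(165,180,240,255,265): print(r,''.join('#' if v<55 else '.' for v in im[r,375:440]))
for p in[(405,165),(397,255)]: print("wrist",p,ray("wrist",p,66))
im=cv2.cvtColor(cv2.imread("pics/top1.png"),6)
for c in(275,285,325,340): print(c,''.join('#' if v<60 else '.' for v in im[285:330,c]))
for p in[(270,317),(342,318),(268,166),(354,167)]: print("top",p,ray("top",p,66 if p[1]>200 else 70))
E
```

```text
165 .......................################..........................
180 ....................################...........................##
240 ...........########..#####.........................###########...
255 ........#########.######........................###########...###
265 ......#########.######........................###########...#####
wrist (405, 165) [486.5   289.008  66.   ]
wrist (397, 255) [491.214 208.222  66.   ]
275 ...........................#....#............
285 ..#.........................#...#............
325 ...#.........................#....#..........
340 .............................##..............
top (270, 317) [483.846 307.288  66.   ]
top (342, 318) [483.747 184.967  66.   ]
top (268, 166) [743.858 316.649  70.   ]
top (354, 167) [745.036 166.815  70.   ]
```

```bash
python3 -m jog '-0.146 0.317 0 0 0 0.207 0;-0.146 0.317 0 0 0 0.207 0;-0.146 0.317 0.45 0 0 0.207 0;-0.146 0.317 0.45 0 0 0.207 0;-0.146 0.317 0.45 0 0 0.207 0;-0.146 0.317 0.45 0 0 0.207 0'
python3 - <<'E'
from h import *
goal(485.5,208,64,-1)
A=snap("wrist","w2.png");pts("wrist",A,["handle"])
E
```

```text
t: 3.0
ee_pos: [485.0, 206.2, 149.8]
orientation: [-2.243, -2.199, 0.002]
ft_force: [-0.1, -0.7, 0.1]
width: 43.9
grasp_force: 0.0
t 3.0 shift [0.009 0.003 0.429] turn [-0.003  0.001 -0.005] w 43.9 F [-0.058 -0.74   0.106] grip 0.0 pos [484.998 206.198 149.762]
wrist handle [492.416 244.568  62.568] 0.71
wrist handle [638.782 241.46    1.638] 0.3
```

View pics/w2.png

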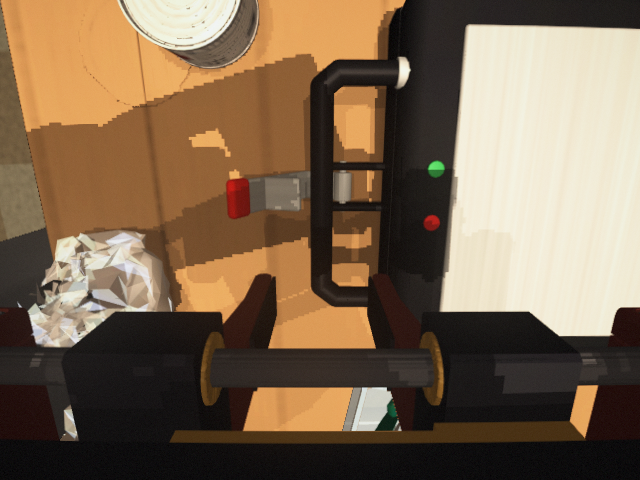

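The bar (column 322) is centred between the fingers, and the hook ends near (305, 187), right at the bar's front edge. So a look can't settle it. Descending.

```bash
python3 -m jog '0.009 0.002 0.1 0 0 0 0;0.009 0.002 0.22 0 0 0 0;0.009 0.002 0.33 0 0 0 0;0.009 0.002 0.43 0 0 0 0;0.009 0.002 0.43 0 0 0 0;0.009 0.002 0.43 0 0 0 0'
python3 -m jog '0 0 0 0 0 0 0.5;0 0 0 0 0 0 1;0 0 0 0 0 0 1;0 0 0 0 0 0 1;0 0 0 0 0 0 1;0 0 0 0 0 0 1'
```

```text
t: 3.7
ee_pos: [486.7, 208.5, 65.3]
orientation: [2.243, 2.198, 0.003]
ft_force: [0.3, -0.3, 0.1]
width: 44.0
grasp_force: 0.0
t: 4.3
ee_pos: [484.4, 207.9, 64.0]
orientation: [-2.244, -2.197, 0.003]
ft_force: [-5.4, 1.7, 7.6]
width: 13.3
grasp_force: 30.0
```

```bash
python3 -m jog '0 0 -0.005 0 0 0 1;0 0 -0.01 0 0 0 1;0 0 -0.015 0 0 0 1;0 0 -0.015 0 0 0 1'
python3 -m jog '0 0 -0.005 0 0 0 1;0 0 -0.01 0 0 0 1;0 0 -0.015 0 0 0 1;0 0 -0.015 0 0 0 1'
```

```text
t: 4.7
ee_pos: [484.6, 207.8, 66.3]
orientation: [-2.244, -2.197, 0.003]
ft_force: [-5.3, 3.1, -3.4]
width: 13.1
grasp_force: 30.0
t: 5.1
ee_pos: [484.9, 207.8, 69.4]
orientation: [-2.244, -2.198, 0.002]
ft_force: [-4.9, 2.9, -2.0]
width: 13.1
grasp_force: 30.0
```

```bash
python3 -m jog '0 0 -0.005 0 0 0 1;0 0 -0.01 0 0 0 1;0 0 -0.01 0 0 0 1'
python3 -m jog '0 0 -0.005 0 0 0 1;0 0 -0.01 0 0 0 1;0 0 -0.01 0 0 0 1'
python3 -m jog '0 0 -0.005 0 0 0 1;0 0 -0.01 0 0 0 1;0 0 -0.01 0 0 0 1'
```

```text
t: 5.4
ee_pos: [485.0, 207.8, 71.5]
orientation: [-2.244, -2.198, 0.002]
ft_force: [-4.1, 2.7, -3.2]
width: 13.1
grasp_force: 30.0
t: 5.7
ee_pos: [485.3, 207.8, 73.7]
orientation: [-2.244, -2.198, 0.001]
ft_force: [-5.6, 1.8, -3.1]
width: 13.0
grasp_force: 30.0
t: 6.0
ee_pos: [485.5, 207.8, 75.8]
orientation: [-2.244, -2.198, 0.0]
ft_force: [-5.3, 2.5, -3.1]
width: 13.2
grasp_force: 30.0
```

```bash
python3 -m jog '0 0 -0.005 0 0 0 1;0 0 -0.01 0 0 0 1;0 0 -0.01 0 0 0 1'
python3 -m jog '0 0 -0.005 0 0 0 1;0 0 -0.01 0 0 0 1;0 0 -0.015 0 0 0 1;0 0 -0.015 0 0 0 1'
python3 - <<'E'
from h import *
A=snap("wrist","w3.png");pts("wrist",A,["handle","tab","catch"])
E
```

```text
t: 6.3
ee_pos: [485.7, 207.8, 77.8]
orientation: [2.244, 2.198, 0.0]
ft_force: [-3.3, 0.4, -2.6]
width: 13.1
grasp_force: 30.0
t: 6.7
ee_pos: [486.1, 207.9, 80.9]
orientation: [2.244, 2.198, 0.001]
ft_force: [-0.9, -1.0, -3.6]
width: 13.0
grasp_force: 30.0
wrist handle [492.582 244.738  79.734] 0.71
wrist tab [434.586 246.286  96.339] 0.92
wrist catch [501.984 242.424  30.513] 0.8
```

View pics/w3.png

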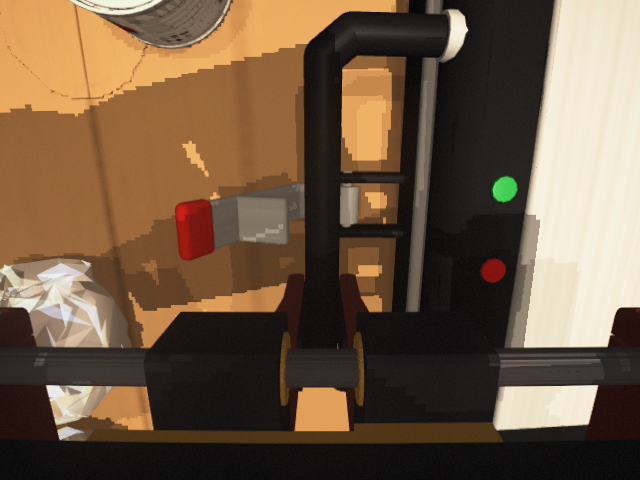

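The lid has come up 17 mm freely at about 3 N (weight only), past the 3–10 mm range. The tab hasn't moved and the hook stays in front of the bar at (290, 205). The catch doesn't have hold, so I'm leaving it alone and working out the arc.

```bash
cat >> h.py <<'E'
def arc(end,n=8):
    o=get_obs();p=np.array(o["ee_pos"]);c=np.array([755,44.]);d=np.array([c[0]-p[0],p[2]-c[1]])
    f0=np.arctan2(d[1],d[0]);r=np.hypot(*d);print("theta",np.degrees(f0)-4.24,"r",r,"F",o["ft_force"])
    for f in np.linspace(f0,np.radians(end+4.24),n+1)[1:]:
        print(np.round([(c[0]-271*np.cos(f)-p[0])/200,-(c[1]+271*np.sin(f)-p[2])/200],3))
E
python3 -c "
from h import *
arc(22)"
```

```text
theta 3.5558336938298494 r 271.3964894749985 F [ 0.114 -2.211 -3.318]
[ 0.01  -0.054]
[ 0.021 -0.107]
[ 0.034 -0.16 ]
[ 0.049 -0.213]
[ 0.066 -0.264]
[ 0.085 -0.315]
[ 0.106 -0.366]
[ 0.129 -0.415]
```

```bash
python3 -m jog '0 0.01 -0.054 0 0 0 1;0 0.021 -0.107 0 0 0 1;0 0.034 -0.16 0 0 0 1;0 0.049 -0.213 0 0 0 1;0 0.066 -0.264 0 0 0 1;0 0.085 -0.315 0 0 0 1;0 0.106 -0.366 0 0 0 1;0 0.129 -0.415 0 0 0 1'
python3 -m jog '0 0 0 0 0 0 1'
python3 -c "
from h import *
arc(41)"
```

```text
t: 7.7
ee_pos: [510.7, 207.3, 164.4]
orientation: [-2.243, -2.198, 0.003]
ft_force: [-5.8, -0.6, -1.0]
width: 13.0
grasp_force: 30.0
t: 7.8
ee_pos: [511.0, 207.3, 165.2]
orientation: [-2.244, -2.198, 0.002]
ft_force: [-8.0, -1.5, -0.0]
width: 13.6
grasp_force: 30.0
theta 22.166022443607886 r 272.44796183017155 F [-8.035 -1.503 -0.014]
[ 0.032 -0.046]
[ 0.06  -0.094]
[ 0.09  -0.141]
[ 0.121 -0.187]
[ 0.155 -0.232]
[ 0.19  -0.275]
[ 0.227 -0.316]
[ 0.266 -0.356]
```

```bash
python3 -m jog '0 0.02 -0.046 0 0 0 1;0 0.048 -0.094 0 0 0 1;0 0.078 -0.141 0 0 0 1;0 0.109 -0.187 0 0 0 1;0 0.143 -0.232 0 0 0 1;0 0.178 -0.275 0 0 0 1;0 0.215 -0.316 0 0 0 1;0 0.254 -0.356 0 0 0 1'
python3 -m jog '0 0 0 0 0 0 1'
python3 -c "
from h import *
arc(61)"
```

```text
t: 8.6
ee_pos: [559.8, 206.1, 236.6]
orientation: [-2.241, -2.196, 0.008]
ft_force: [-17.9, -1.4, 12.0]
width: 13.4
grasp_force: 30.0
t: 8.7
ee_pos: [560.9, 206.1, 237.9]
orientation: [-2.243, -2.197, 0.005]
ft_force: [-18.0, -2.3, 14.4]
width: 13.2
grasp_force: 30.0
theta 40.721150449974424 r 274.3386951578735 F [-17.952  -2.265  14.421]
[ 0.055 -0.03 ]
[ 0.1   -0.069]
[ 0.147 -0.107]
[ 0.195 -0.142]
[ 0.245 -0.175]
[ 0.297 -0.206]
[ 0.349 -0.235]
[ 0.403 -0.261]
```

Forces point outward along the radius, so my hinge estimate is a few mm off. I'll ease outward and refit.

```bash
python3 -m jog '0 -0.006 -0.005 0 0 0 1;0 -0.011 -0.01 0 0 0 1;0 -0.011 -0.01 0 0 0 1;0 -0.011 -0.01 0 0 0 1'
python3 -m jog '0 -0.006 -0.005 0 0 0 1;0 -0.011 -0.01 0 0 0 1;0 -0.011 -0.01 0 0 0 1;0 -0.011 -0.01 0 0 0 1'
```

```text
t: 9.1
ee_pos: [560.2, 206.1, 237.5]
orientation: [2.244, 2.198, -0.0]
ft_force: [-4.0, -3.3, 1.9]
width: 13.4
grasp_force: 30.0
t: 9.5
ee_pos: [560.7, 206.1, 238.3]
orientation: [2.241, 2.196, 0.006]
ft_force: [10.2, -3.0, -14.0]
width: 13.3
grasp_force: 30.0
```

```bash
python3 -m jog '0 0.004 0.004 0 0 0 1;0 0.008 0.007 0 0 0 1;0 0.008 0.007 0 0 0 1;0 0.008 0.007 0 0 0 1'
sed -i 's/def arc(end,n=8)/def arc(end,n=8,cx=755,cz=44.)/; s/\[755,44.\]/[cx,cz]/; s/-271\*/-r*/; s/+271\*/+r*/' h.py
python3 - <<'E'
from h import *
from scipy.optimize import least_squares
P=np.array([(484.6,66.3),(484.9,69.4),(485.5,75.8),(486.1,80.9),(511,165.2),(560.5,237.9)])
f=least_squares(lambda c:np.hypot(P[:,0]-c[0],P[:,1]-c[1])-271,[755,44]);print(f.x,f.fun)
arc(60,8,*f.x)
E
```

```text
t: 9.9
ee_pos: [560.0, 206.1, 237.4]
orientation: [2.243, 2.198, 0.001]
ft_force: [3.2, -4.2, -7.3]
width: 13.2
grasp_force: 30.0
[755.206  48.963] [ 0.161  0.077  0.038 -0.006 -0.542  0.307]
theta 39.73668210612991 r 271.31934051575774 F [ 3.18  -4.198 -7.342]
[ 0.043 -0.042]
[ 0.087 -0.083]
[ 0.133 -0.121]
[ 0.181 -0.157]
[ 0.23  -0.191]
[ 0.281 -0.223]
[ 0.333 -0.253]
[ 0.387 -0.28 ]
```

```bash
python3 -m jog '0 0.043 -0.042 0 0 0 1;0 0.087 -0.083 0 0 0 1;0 0.133 -0.121 0 0 0 1;0 0.181 -0.157 0 0 0 1;0 0.181 -0.157 0 0 0 1'
python3 -c "
from h import *
arc(60,4,755.2,49)"
```

```text
t: 10.4
ee_pos: [597.5, 205.3, 270.8]
orientation: [2.243, 2.197, 0.002]
ft_force: [-0.9, -6.0, -3.1]
width: 13.4
grasp_force: 30.0
theta 50.34966519451223 r 272.1492561876177 F [-0.881 -6.04  -3.063]
[ 0.047 -0.032]
[ 0.096 -0.062]
[ 0.146 -0.09 ]
[ 0.197 -0.116]
```

```bash
python3 -m jog '-0.003 0.047 -0.032 0 0 0 1;-0.004 0.096 -0.062 0 0 0 1;-0.004 0.146 -0.09 0 0 0 1;-0.004 0.197 -0.116 0 0 0 1;-0.004 0.197 -0.116 0 0 0 1;-0.004 0.197 -0.116 0 0 0 1'
python3 - <<'E'
from h import *
arc(60,1,755.2,49)
A=snap("side","s2.png");pts("side",A,["handle","lid_hinge","tab","mug","spread_tub"])
E
```

```text
t: 11.0
ee_pos: [636.0, 204.3, 294.2]
orientation: [2.244, 2.198, 0.003]
ft_force: [-4.5, -3.2, 6.9]
width: 13.3
grasp_force: 30.0
theta 59.83347172484793 r 272.68467248475014 F [-4.469 -3.179  6.947]
[ 0.004 -0.002]
side handle [639.437 242.584 292.234] 0.65
side tab [436.666 247.715  95.375] 0.72
side mug [633.937  30.563  -2.554] 0.87
side spread_tub [548.413 462.584  -1.137] 0.93
side spread_tub [639.722 245.042 293.839] 0.61
```

View pics/s2.png

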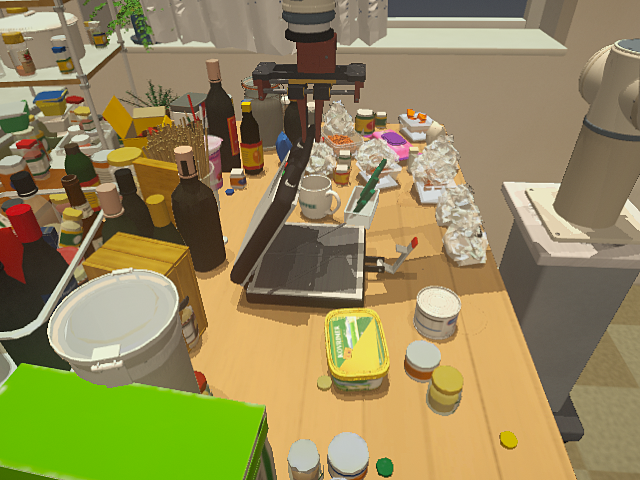

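The lid is open about 60° with the fingers on the bar at (300, 140). The tab is untouched at (413, 243), and the mug and tub are where they were. Holding briefly, then handing in.

```bash
python3 -m jog '0 0 0.005 0 0 0 1;0 0 0.005 0 0 0 1;0 0 0.005 0 0 0 1;0 0 0.005 0 0 0 1;0 0 0.005 0 0 0 1'
python3 -c "
from workcell import *
print(close_job())"
```

```text
t: 11.8
ee_pos: [635.4, 204.3, 293.9]
orientation: [2.244, 2.198, 0.003]
ft_force: [-7.2, -4.0, 11.1]
width: 13.0
grasp_force: 30.0
the job is handed in; nothing more can be done
None
```

The tug showed the catch did not have hold of the handle, so I left it untouched; the lid is raised to about 60° and still held by its handle, the mug and tub have not moved, and the job is handed in.

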